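# Open the safety-capped tablet bottle in the bench rack

## Robot

A 7-joint arm with a two-finger parallel gripper is mounted at the origin on the work surface. World frame = base frame: x ahead of the robot, y to its left, z up, the work surface at z = 0. Lengths are in m, angles in rad, forces in N, time in s.
With the tool pointing down it reaches from about 0.35 to 0.9 m from the base axis. Payload 8.1 kg.
Tool frame: the origin (TCP) lies on the centre line of the jaws, within the pads' length; the fingertips stand arm.tips_ahead ahead of it and the grasp point (between the pads) lies 8 mm behind it (arm.tips_ahead is the distance from the TCP to the fingertips, in m); z points along the fingers, y is the direction in which the jaws open and shut (so a half turn about z gives the same grasp; the last joint's range is limited). The gripper opens to 92 mm and grips with 3 to 60 N. Pads are 19 mm wide; open, the fingers measure 130 mm over their backs; the gripper's body (75 mm by 190 mm) begins 47 mm behind the grasp point.
Start: joints at [-1.437, 0.434, 0.025, 1.573, -0.012, 1.134, -0.075], TCP at [0.147, 0.608, 0.238] pointing down, gripper open.
Joint ranges: [-2.62, 2.62], [-0.44, 2.09], [-1.27, 1.32], [0.08, 2.57], [-1.32, 4.46], [0.12, 2], [-2.74, 2.74]. Speed limits (rad/s): [2.22, 2.22, 3.01, 3.01, 3.14, 3.14, 3.14].

## Interface

Orientations are given as a rotation vector (axis times angle).
In Python, from cell import arm gives the robot as it stands. The module is installed in compiled form; this text tells all that it offers.
- The arm moves only by the tool jog_arm, never from a script. Its argument "moves" is a list of rows, each an object with "twist": the turn, a rotation vector about the tool's x, y, z in units of 10 degrees (1.0 is 10 degrees), a list of three; "xyz": the shift along the tool's x, y, z in units of 60 mm (1.0 is 60 mm), a list of three; "grip": the closure, from -1 (fully open) to 1 (shut). A call has 1 to 5 rows; each row is the pose to reach, as a shift and turn from the pose commanded when the call began, along the tool's axes at that moment; what a row does not reach only later rows make up. A row lasts 1/8 s, in which the tool goes at most 62.5 mm and 10.7 degrees, less where a joint would pass 70% of its speed; a pose out of reach is approached as far as the arm can. A call with a gripper value outside its range is refused whole. The fingers move at their own pace and stop on an object; "force" is the grip in N (left out, the last holds). Time passes only in rows, so rows that repeat a pose let the fingers close. It gives the time, the measured TCP pose, the force and the opening at its end, in the units of the state.
- arm.observe(): the state, without advancing time (a new reading comes with each control period).
- arm.get_image(name): name is "scene" or "top" or "wrist"; returns the picture (400x640x3 uint8, blue, green, red); there is no depth.
- arm.camera_params(name): a dict with "mtx" (3x3 intrinsics, pixels), "T" (4x4, takes a point from camera to world coordinates); the wrist camera has in their place "T_tool_cam" (4x4, takes a point from camera to tool coordinates, whose origin is the TCP and whose axes are the flange's). Camera axes: x right, y down, z forward; pixel columns grow to the right and rows downward; lengths in m; the calibration is good to about 2 mm. A picture is of the moment at which its call begins: read the wrist's pose just before it. camera_params takes no time and is no camera call.
- arm.sign_off(): hands the job in, once; it reports no verdict.
The state is a dict: "clock": time; "joints": joint angles; "dq": joint speeds; "joint_efforts": joint torques, N m; "position": TCP position; "ee_rot": TCP orientation; "force": force on the tool from outside, world axes, zero at the start; "ft_torque": the same for the moment, N m; "width": opening from 0.0 (shut) to 1.0 (fully open).
Only numpy, scipy, OpenCV 4.12 (cv2) and the standard library are available. Lean on these libraries where they do the work, as an engineer would, in place of code of your own. Each camera call takes 0.05 s, during which the arm holds its last target. There are 200 camera calls.

## Task

Open the taller bottle in the bench rack: press its push-and-turn safety cap down, twist it anticlockwise (seen from above) while it is pressed until it comes free, and lift it straight up off the neck. Leave the bottle standing in its rack and everything around it where it is. Finish while still holding the cap level in the gripper, straight above the open mouth and about 6 cm clear of it, so that a tablet can be taken out; do not put the cap down or let go.

Things in the scene. Friction and masses are not known exactly. Their poses are not given: they have to be found in the camera images.
- cap: White round ribbed push-and-turn safety cap on the taller bottle: 52 mm across (53 over the ribs), 32 mm high, 36 g. Origin: centre of its underside (skirt's lower rim), z up. Closed, it stands 112 mm above the bottle's underside, 7 mm above the collar at the foot of the neck, its x axis along the bottle's (within 0.1 rad). Locked unless pressed down.
- cap_top (a point): Centre of the cap's flat top, 32 mm above the cap's origin, about 150 mm above the bench when closed. A spring in the cap pushes it up: 4 N closed, 1.4 N more per mm pressed (about 11.5 N at 5.5 mm).
- cap_lugs (a point): Point on the cap's axis 4 mm above its underside, level with three hidden lugs inside the skirt. Pressed 5 to 6.5 mm (aim at 5.5; hard stop at 7) the lugs pass under hooks on the neck and the cap turns anticlockwise seen from above. From 0.87 to 1.4 rad of turn (aim at 1.15) the lugs are in open gaps and the cap lifts straight off; stop at about 1.5 rad.
- tub: The taller bottle: amber, square 64 x 64 mm, 131 mm high to its mouth, about 300 g, loose in a square well of the rack (1 mm play each side), which keeps it from turning. Origin: centre of its underside, x and y along its sides, z up. Square up to 86 mm, sloping shoulder above, round collar 48 mm across with its top at 105 mm, neck 34 mm across above.
- tub_mouth (a point): Centre of the taller bottle's mouth (rim of the neck), 131 mm above its underside, hidden under the cap until the cap is off.
- rack: Grey bench rack, screwed to the bench, 82 mm (x) x 178 mm (y), 46 mm high, plus a small screw foot at each end (218 mm in all). Two square wells 66 x 66 mm, centred 48 mm either side of its origin along its y, their floors 6 mm above the bench. Origin: centre of its underside. The taller bottle stands in one well and the low bottle in the other.
- low_bottle: Bystander: low square amber bottle 64 x 64 mm, 90 mm high over its plain narrow cap (29 mm across), in the other well of the rack, so its top is 96 mm above the bench. Origin: centre of its underside.
- well_plate: Bystander: white 96-well plate lying on the bench, 85 x 128 mm, 15 mm high. Origin: centre of its underside.
- wire_rack: Bystander: steel wire tube basket on the bench, 103 x 203 mm, 55 mm high. Origin: centre of its underside.
- tip_box: Bystander: closed pipette tip box on the bench, beyond the rack, 85 x 120 mm, 66 mm high. Origin: centre of its underside.
Mind the look-alikes: they are no part of the job. What is shaped like the tub but green is not meant.

How it is judged:
By the outcome, as a careful person would: the job done as asked, in the order asked, and still so for the second after the job is handed in, while the arm keeps its last pose, push and grip.
It also fails if it takes over 35 s, if anything falls off the work surface, if the arm or the gripper's body presses on something with over 40 N, if the wrist force passes 120 N, or if a joint passes its speed limit or range.

## Working session

There is one attempt and no reset: what is moved stays moved. The work goes in short steps, Python scripts to look and compute and a tool call to move; the robot and the scene stay as the last step left them, time stands still between calls to the robot, and variables do not carry over. Pictures are saved under pics/ and viewed, about 8 in all and at most 12, crops included, and the job is handed in when it is done.

Besides the shell and the picture viewer there is one more tool, called after "Emit:" by a JSON object that holds its "api" and its "payload". jog_arm: Moves the arm, as the interface text tells. Its arguments: {"type":"object","properties":{"moves":{"type":"array","items":{"type":"object","properties":{"twist":{"type":"array","items":{"type":"number"}},"xyz":{"type":"array","items":{"type":"number"}},"grip":{"type":"number"}}}},"force":{"type":"number"}},"required":["moves"]}

```bash
mkdir -p pics
python3 - <<'E'
from cell import arm
import cv2,numpy as np
np.set_printoptions(precision=4,suppress=True)
s=arm.observe(); print(s, arm.tips_ahead)
for n in("scene","top","wrist"):
    im=arm.get_image(n); cv2.imwrite(f"pics/{n}0.png",im)
    print(n,arm.camera_params(n))
E
```

```text
{'clock': 0.0, 'joints': array([-1.4366,  0.4352,  0.025 ,  1.5741, -0.0116,  1.134 , -0.0751]), 'dq': array([-0.    ,  0.0014, -0.0008,  0.0002,  0.0006,  0.0013,  0.002 ]), 'joint_efforts': array([ -0.0003, -66.7866,   0.9846, -31.4464,  -0.0606,   0.0427,
         0.0002]), 'position': array([0.1466, 0.6071, 0.2369]), 'ee_rot': array([-0.3712, -3.1195,  0.0025]), 'force': array([0.3296, 0.5138, 0.5721]), 'ft_torque': array([ 0.0022, -0.0039,  0.0162]), 'width': 1.0002753153619142} 0.011
scene {'mtx': array([[399.0804,   0.    , 326.4794],
       [  0.    , 399.0804, 202.0208],
       [  0.    ,   0.    ,   1.    ]]), 'T': array([[ 0.851 ,  0.3601, -0.3823,  1.0365],
       [ 0.525 , -0.5616,  0.6395, -0.6559],
       [ 0.0155, -0.7449, -0.667 ,  0.789 ],
       [ 0.    ,  0.    ,  0.    ,  1.    ]])}
top {'mtx': array([[369.4352,   0.    , 318.1548],
       [  0.    , 369.4352, 191.8581],
       [  0.    ,   0.    ,   1.    ]]), 'T': array([[-0.0142, -0.9869,  0.1607,  0.4651],
       [-0.9997,  0.0172,  0.0174, -0.0159],
       [-0.0199, -0.1604, -0.9869,  1.2887],
       [ 0.    ,  0.    ,  0.    ,  1.    ]])}
wrist {'mtx': array([[281.888 ,   0.    , 317.6362],
       [  0.    , 281.888 , 202.5793],
       [  0.    ,   0.    ,   1.    ]]), 'T_tool_cam': array([[-0.0001, -0.9611, -0.2763,  0.0753],
       [ 1.    ,  0.    , -0.0005, -0.0011],
       [ 0.0005, -0.2763,  0.9611, -0.1477],
       [ 0.    ,  0.    ,  0.    ,  1.    ]])}
```

View pics/scene0.png

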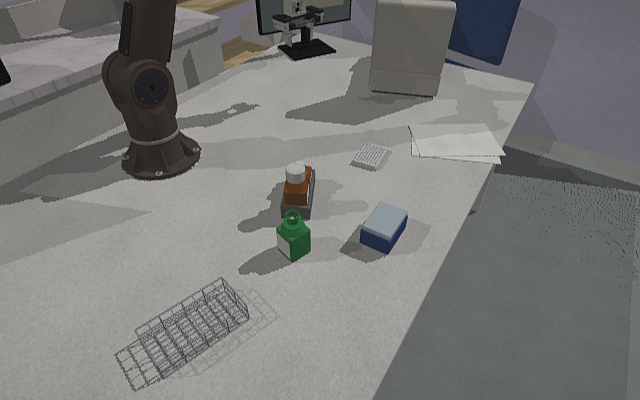

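View pics/top0.png

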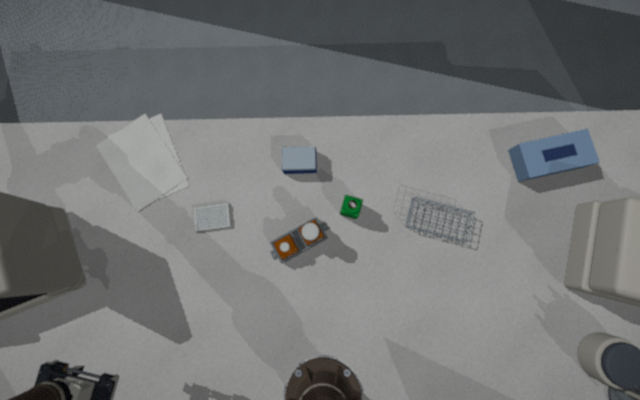

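The scene view shows the capped amber bottle at about (295,172), with the green decoy next to it at (293,238). In the top view the white cap is at about (311,232), the low bottle at (285,246), the rack is tilted about 25°, and the green decoy is at (351,206).

```bash
cat > h.py <<'E'
from cell import arm
import cv2,numpy as np
from scipy.spatial.transform import Rotation as R
np.set_printoptions(precision=4,suppress=True)
def ray(n,uv,T=None):
    p=arm.camera_params(n); T=p["T"] if T is None else T
    d=T[:3,:3]@np.linalg.solve(p["mtx"],[*uv,1]); return T[:3,3],d/np.linalg.norm(d)
def onz(n,uv,z,T=None):
    o,d=ray(n,uv,T); return o+d*(z-o[2])/d[2]
def cross(a,b):
    (o1,d1),(o2,d2)=a,b
    t=np.linalg.lstsq(np.c_[d1,-d2],o2-o1,rcond=None)[0]
    p,q=o1+t[0]*d1,o2+t[1]*d2; return (p+q)/2,np.linalg.norm(p-q)
def blobs(m,amin=20):
    n,l,s,c=cv2.connectedComponentsWithStats(m.astype(np.uint8))
    return [(s[i],c[i],l==i) for i in range(1,n) if s[i][4]>=amin]
E
python3 - <<'E'
from h import *
t=cv2.imread("pics/top0.png"); s=cv2.imread("pics/scene0.png")
def crop(im,x,y,w,h,k): return cv2.resize(im[y:y+h,x:x+w],None,fx=k,fy=k,interpolation=cv2.INTER_NEAREST)
cv2.imwrite("pics/crop0.png",np.hstack([crop(t,265,205,80,70,5),crop(s,265,150,80,70,5)]))
hsv=cv2.cvtColor(t,cv2.COLOR_BGR2HSV)
print("orange top"); 
for im,n,(x,y,w,h) in((t,"top",(265,205,80,70)),(s,"scene",(265,150,80,70))):
    hs=cv2.cvtColor(im,cv2.COLOR_BGR2HSV).astype(int); z=np.zeros(im.shape[:2],bool); z[y:y+h,x:x+w]=1
    m=(hs[...,0]<18)&(hs[...,1]>130)&z
    for st,c,_ in blobs(m): print(n,"orange",st,c)
    for th in (190,205,215,225):
        for st,c,_ in blobs((hs[...,2]>th)&(hs[...,1]<40)&z): print(n,th,st,c)
E
```

```text
orange top
top orange [305 230  18  15  53] [314.4906 238.3774]
top orange [274 235  24  24 257] [285.9922 246.5603]
scene orange [284 166  28  39 589] [297.1154 190.4992]
```

View pics/crop0.png

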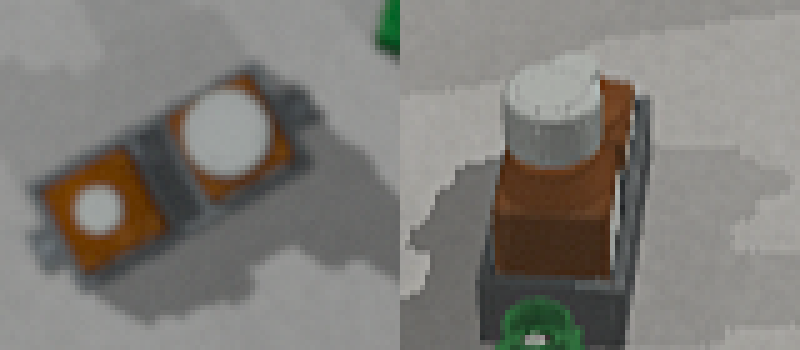

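The crop shows the big white cap centred near top pixel (310,231), the low bottle's small cap near (284.5,246), and the cap's top face in the scene view near (295,167.5).

Run:
```python
from h import *
t=cv2.imread("pics/top0.png"); hs=cv2.cvtColor(t,cv2.COLOR_BGR2HSV).astype(int)
z=np.zeros(t.shape[:2],bool); z[222:241,300:322]=1; z[240:253,278:292]=1
m=(hs[...,1]<40)&(hs[...,2]>165)&z
P=[]
for st,c,l in blobs(m,15):
    print(st,c,hs[...,2][l].mean()); P.append(c)
cap=max(blobs(m,15),key=lambda b:b[0][4])[1]
a=onz("top",cap,.15); print("cap",a, cross(ray("top",cap),ray("scene",(295,167.5))))
for st,c,l in blobs(m,15):
    if st[4]<100: b=onz("top",c,.096); d=a-b; print("low",b,np.linalg.norm(d[:2]),np.arctan2(d[1],d[0]))
s=arm.observe(); Rt=R.from_rotvec(s["ee_rot"]); print(Rt.as_matrix(), (Rt.inv().apply(a-s["position"]))/.06)
```

```text
Traceback (most recent call last):
ValueError: max() iterable argument is empty
```

Run:
```python
from h import *
t=cv2.imread("pics/top0.png"); hs=cv2.cvtColor(t,cv2.COLOR_BGR2HSV).astype(int)
print(hs[231,310],hs[246,284],hs[220,300],hs[240,296])
z=np.zeros(t.shape[:2],bool); z[220:242,299:322]=1; z[239:253,277:292]=1
for th in(140,150,160):
    m=(hs[...,1]<60)&(hs[...,2]>th)&z
    B=[b for b in blobs(m,15) if b[0][2]<22]
    print([(b[0],b[1]) for b in B])
    B=[b for b in B if abs(b[1]-[310,231]).max()<3 or abs(b[1]-[284,246]).max()<3]
    if len(B)<2: continue
    cap=max(B,key=lambda b:b[0][4])[1]; lo=min(B,key=lambda b:b[0][4])[1]
    a=onz("top",cap,.15); b=onz("top",lo,.096); d=a-b
    print(th,cap,lo,"cap",a,cross(ray("top",cap),ray("scene",(295,167.5))),"low",b,np.linalg.norm(d[:2]),np.arctan2(d[1],d[0]))
s=arm.observe(); Rt=R.from_rotvec(s["ee_rot"]); print(Rt.as_matrix(), (Rt.inv().apply(a-s["position"]))/.06)
```

```text
[ 78   8 162] [ 84   8 161] [ 45   4 135] [103  32  56]
[(array([302, 223,  16,  16, 197], dtype=int32), array([309.5025, 230.9594])), (array([280, 243,   9,   8,  55], dtype=int32), array([283.9636, 246.4364]))]
140 [309.5025 230.9594] [283.9636 246.4364] cap [0.5293 0.0324 0.15  ] (array([0.528 , 0.0313, 0.1486]), np.float64(0.0036480095268317287)) low [0.4843 0.117  0.096 ] 0.09583327977582842 -1.0815521182754086
[(array([303, 224,  15,  15, 175], dtype=int32), array([309.72  , 231.0057])), (array([281, 243,   7,   8,  42], dtype=int32), array([284.0476, 246.5   ]))]
150 [309.72   231.0057] [284.0476 246.5   ] cap [0.5292 0.0318 0.15  ] (array([0.5281, 0.0308, 0.1488]), np.float64(0.0031063266736464624)) low [0.4841 0.1168 0.096 ] 0.09620933638930715 -1.083002965905488
[(array([305, 227,  10,   9,  66], dtype=int32), array([309.9242, 231.4545])), (array([282, 244,   5,   6,  22], dtype=int32), array([283.9545, 246.7727]))]
160 [309.9242 231.4545] [283.9545 246.7727] cap [0.5278 0.0312 0.15  ] (array([0.5273, 0.0307, 0.1485]), np.float64(0.0016522269975693983)) low [0.4832 0.117  0.096 ] 0.09677295846105972 -1.092191030714927
[[-0.9721  0.2347 -0.0002]
 [ 0.2347  0.9721 -0.0012]
 [-0.0001 -0.0012 -1.    ]] [-8.4292 -7.8395  1.4623]
```

Both checks agree. The cap centre is at (0.529,0.032), the height from two views is 0.149 (expected 0.150), and the spacing to the low bottle is 96 mm as given. I'll move to hover above the cap, turning the wrist on the way to leave room for the twist.

Emit:
{"api": "jog_arm", "payload": {"moves": [{"xyz": [-0.72, -0.68, 0], "twist": [0, 0, 0.9], "grip": -1}, {"xyz": [-1.44, -1.36, 0], "twist": [0, 0, 1.8], "grip": -1}, {"xyz": [-2.16, -2.04, 0], "twist": [0, 0, 2.7], "grip": -1}, {"xyz": [-2.88, -2.72, 0], "twist": [0, 0, 3.6], "grip": -1}, {"xyz": [-3.6, -3.4, 0], "twist": [0, 0, 4.5], "grip": -1}]}}

```text
clock: 0.78
position: [0.3095, 0.3568, 0.2377]
ee_rot: [-1.544, -2.736, -0.0]
force: [0.4, -0.2, 0.0]
width: 0.998
```

```bash
cat >> h.py <<'E'
def rel(target):
    s=arm.observe(); Rt=R.from_rotvec(s["ee_rot"])
    print("t",s["clock"],"pos",s["position"],"F",s["force"],"w",s["width"],"joints",s["joints"])
    print("Rt x",Rt.as_matrix()[:,0],"z",Rt.as_matrix()[:,2],"rel/.06",Rt.inv().apply(np.array(target)-s["position"])/.06)
E
python3 -c "
from h import *
rel([.529,.032,.237])"
```

```text
t 0.775 pos [0.3095 0.3568 0.2377] F [ 0.4243 -0.2339  0.0499] w 0.9981808811795182 joints [-1.1967  0.1817  0.2672  1.9478 -0.0562  1.0189 -0.3608]
Rt x [-0.517   0.856   0.0002] z [ 0.      0.0003 -1.    ] rel/.06 [-6.5245  0.3332  0.0108]
```

Emit:
{"api": "jog_arm", "payload": {"moves": [{"xyz": [-1.0, 0.05, 0], "twist": [0, 0, 0.8], "grip": -1}, {"xyz": [-2.0, 0.1, 0], "twist": [0, 0, 1.6], "grip": -1}, {"xyz": [-3.0, 0.15, 0], "twist": [0, 0, 2.4], "grip": -1}, {"xyz": [-4.0, 0.2, 0], "twist": [0, 0, 3.2], "grip": -1}, {"xyz": [-5.0, 0.25, 0], "twist": [0, 0, 4.0], "grip": -1}]}}

```text
clock: 1.4
position: [0.4787, 0.1088, 0.2379]
ee_rot: [-2.385, -2.044, -0.001]
force: [0.5, 1.0, 0.4]
width: 0.998
```

```bash
python3 -c "
from h import *
rel([.529,.032,.237])"
```

```text
t 1.4 pos [0.4787 0.1088 0.2379] F [0.5071 1.0053 0.3783] w 0.9984888987034114 joints [-0.8001  0.2258  0.5718  1.9255 -0.1423  1.0293 -0.32  ]
Rt x [0.1531 0.9882 0.0005] z [ 0.0004  0.0005 -1.    ] rel/.06 [-1.1365  1.0245  0.0141]
```

Emit:
{"api": "jog_arm", "payload": {"moves": [{"xyz": [-0.57, 0.52, 0], "grip": -1}, {"xyz": [-1.14, 1.02, 0], "grip": -1}, {"xyz": [-1.14, 1.02, 0], "grip": -1}]}}

```text
invalid input at $.moves[0]: expected keys twist, xyz, grip
```

Run:
```python
from h import *
rel([.529,.032,.237])
s=arm.observe(); im=arm.get_image("wrist"); cv2.imwrite("pics/w1.png",im)
np.save("w1.npy",np.r_[s["position"],s["ee_rot"]])
g=cv2.cvtColor(im,cv2.COLOR_BGR2HSV).astype(int)
for th in(130,150,170): print(th,[(b[0],b[1]) for b in blobs((g[...,2]>th)&(g[...,1]<40),300)])
```

```text
t 1.4 pos [0.4787 0.1088 0.2379] F [0.5071 1.0053 0.3783] w 0.9984888987034114 joints [-0.8001  0.2258  0.5718  1.9255 -0.1423  1.0293 -0.32  ]
Rt x [0.1531 0.9882 0.0005] z [ 0.0004  0.0005 -1.    ] rel/.06 [-1.1365  1.0245  0.0141]
130 [(array([     0,      0,    640,    280, 141815], dtype=int32), array([311.7012, 116.5392])), (array([308, 173,  27,  29, 587], dtype=int32), array([321.1874, 187.3646])), (array([362, 243,  31,  23, 547], dtype=int32), array([378.2121, 255.0256])), (array([ 208,  293,  101,   32, 2341], dtype=int32), array([262.3285, 307.6224])), (array([ 333,  293,   72,   25, 1365], dtype=int32), array([366.6542, 304.7978])), (array([   54,   357,   357,    43, 12370], dtype=int32), array([252.782 , 379.1246]))]
150 [(array([     0,      0,    640,    267, 135008], dtype=int32), array([310.2939, 113.627 ])), (array([308, 174,  27,  28, 561], dtype=int32), array([321.2299, 187.8146])), (array([362, 244,  31,  22, 312], dtype=int32), array([380.4776, 258.5865])), (array([ 209,  293,  100,   32, 2311], dtype=int32), array([262.6201, 307.5573])), (array([ 333,  293,  
[... 179 characters left out ...]
, 46820], dtype=int32), array([364.5487, 119.1611])), (array([153,  10,  31,  33, 327], dtype=int32), array([168.5657,  24.5046])), (array([   0,   16,  140,  152, 5138], dtype=int32), array([65.3996, 95.4656])), (array([ 550,  126,   74,  103, 5181], dtype=int32), array([585.2449, 177.1243])), (array([ 557,  155,   83,  104, 1871], dtype=int32), array([614.7328, 219.628 ])), (array([  0, 167,  26,  44, 427], dtype=int32), array([ 12.1124, 191.5878])), (array([309, 176,  26,  25, 521], dtype=int32), array([321.1785, 188.0768])), (array([ 209,  293,   99,   32, 1933], dtype=int32), array([260.3818, 307.9219])), (array([ 334,  293,   69,   25, 1171], dtype=int32), array([366.4688, 304.9761]))]
```

View pics/w1.png

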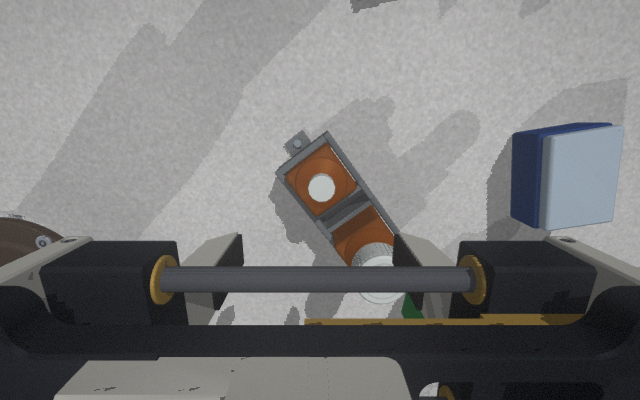

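The jog was refused because every row needs a twist. This wrist frame shows the low bottle's cap at (321,188) and the target cap partly hidden behind the gripper bar at (380,270). From directly above, the target should come into clear view.

Emit:
{"api": "jog_arm", "payload": {"moves": [{"xyz": [-0.57, 0.52, 0], "twist": [0, 0, 0], "grip": -1}, {"xyz": [-1.14, 1.02, 0], "twist": [0, 0, 0], "grip": -1}, {"xyz": [-1.14, 1.02, 0], "twist": [0, 0, 0], "grip": -1}]}}

```text
clock: 1.82
position: [0.5294, 0.0298, 0.2377]
ee_rot: [2.386, 2.041, -0.001]
force: [-1.1, 1.3, -0.3]
width: 1.004
```

Run:
```python
from h import *
rel([.529,.032,.237])
s=arm.observe(); im=arm.get_image("wrist"); cv2.imwrite("pics/w2.png",im)
np.save("w2.npy",np.r_[s["position"],s["ee_rot"]])
T=np.eye(4); T[:3,:3]=R.from_rotvec(s["ee_rot"]).as_matrix(); T[:3,3]=s["position"]
p=arm.camera_params("wrist"); Tc=T@p["T_tool_cam"]
q=np.linalg.inv(Tc)@[.529,.032,.15,1]; print("expect",(p["mtx"]@q[:3]/q[2])[:2])
g=cv2.cvtColor(im,cv2.COLOR_BGR2HSV).astype(int)
for th in(150,170,185,200):
  for b in blobs((g[...,2]>th)&(g[...,1]<40),300):
    if abs(b[1]-[320,205]).max()<40 and b[0][2]<150: print(th,b[0],b[1],onz("wrist",b[1],.15,Tc))
```

```text
t 1.825 pos [0.5294 0.0298 0.2377] F [-1.0518  1.3148 -0.284 ] w 1.0035256725206174 joints [-0.6276  0.3039  0.6086  1.8402 -0.1955  1.057  -0.0993]
Rt x [ 0.1547  0.988  -0.0018] z [ 0.0008 -0.0019 -1.    ] rel/.06 [ 0.0344 -0.0128  0.0123]
expect [317.6799 206.3697]
185 [ 290  181   54   55 2146] [316.7353 207.6505] [0.528 0.031 0.15 ]
```

View pics/w2.png

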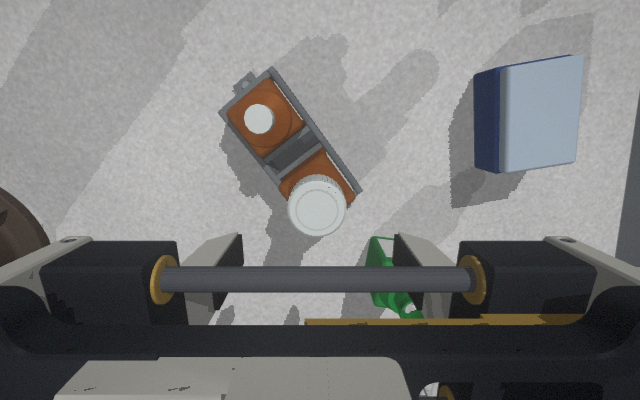

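The wrist view shows the cap unobstructed at (317,208), which puts its centre at (0.528,0.031) and agrees with the top view. The rack and low bottle run up-left of it, and the green decoy is at (385,270), outside the fingers. Next I'll descend.

Emit:
{"api": "jog_arm", "payload": {"moves": [{"xyz": [0.02, -0.02, 0.6], "twist": [0, 0, 0], "grip": -1}, {"xyz": [0.02, -0.02, 1.1], "twist": [0, 0, 0], "grip": -1}, {"xyz": [0.02, -0.02, 1.5], "twist": [0, 0, 0], "grip": -1}, {"xyz": [0.02, -0.02, 1.78], "twist": [0, 0, 0], "grip": -1}, {"xyz": [0.02, -0.02, 1.78], "twist": [0, 0, 0], "grip": -1}]}}

```text
clock: 2.5
position: [0.5263, 0.0357, 0.1301]
ee_rot: [-2.379, -2.049, 0.003]
force: [-0.3, -0.2, 0.4]
width: 1.001
```

Emit:
{"api": "jog_arm", "payload": {"moves": [{"xyz": [0, 0, 0], "twist": [0, 0, 0], "grip": 0.0}, {"xyz": [0, 0, 0], "twist": [0, 0, 0], "grip": 1}, {"xyz": [0, 0, 0], "twist": [0, 0, 0], "grip": 1}, {"xyz": [0, 0, 0], "twist": [0, 0, 0], "grip": 1}, {"xyz": [0, 0, 0], "twist": [0, 0, 0], "grip": 1}], "force": 45}}

```text
clock: 3.12
position: [0.5279, 0.0349, 0.1312]
ee_rot: [2.381, 2.048, 0.002]
force: [1.9, -0.4, 1.1]
width: 0.561
```

```bash
python3 -c "
from h import *
rel([.5285,.031,.131])
print(arm.observe()['width']*92)"
```

```text
t 3.125 pos [0.5279 0.0349 0.1312] F [ 1.9068 -0.4027  1.103 ] w 0.561232230117408 joints [-0.5707  0.4327  0.5455  1.9671 -0.3019  0.8202 -0.0079]
Rt x [0.1492 0.9888 0.0002] z [ 0.0013 -0.     -1.    ] rel/.06 [-0.0629  0.0197  0.0037]
51.63336517080153
```

The opening is 51.6 mm, which matches the cap, but the TCP sits about 4 mm off the cap axis in y. I'll open slightly, recentre and regrip before twisting.

Emit:
{"api": "jog_arm", "payload": {"moves": [{"xyz": [0, 0, 0], "twist": [0, 0, 0], "grip": -0.5}, {"xyz": [0, 0, 0], "twist": [0, 0, 0], "grip": -0.5}, {"xyz": [-0.06, 0.02, 0], "twist": [0, 0, 0], "grip": -0.5}, {"xyz": [-0.06, 0.02, 0], "twist": [0, 0, 0], "grip": -0.5}, {"xyz": [-0.06, 0.02, 0], "twist": [0, 0, 0], "grip": -0.5}]}}

```text
clock: 3.75
position: [0.5279, 0.0312, 0.1309]
ee_rot: [-2.381, -2.049, 0.0]
force: [0.3, 0.4, -0.4]
width: 0.749
```

Run:
```python
from h import *
rel([.5285,.031,.131])
im=arm.get_image("scene"); im2=arm.get_image("top")
rel([.5285,.031,.131])
s=arm.observe(); w=arm.get_image("wrist"); cv2.imwrite("pics/w3.png",w)
T=np.eye(4); T[:3,:3]=R.from_rotvec(s["ee_rot"]).as_matrix(); T[:3,3]=s["position"]
p=arm.camera_params("wrist"); Tc=T@p["T_tool_cam"]
g=cv2.cvtColor(w,cv2.COLOR_BGR2HSV).astype(int)
q=np.linalg.inv(Tc)@[.5285,.031,.15,1]; print("expect",(p["mtx"]@q[:3]/q[2])[:2])
cv2.imwrite("pics/c3.png",np.hstack([cv2.resize(w[130:290,220:420],(400,320)),cv2.resize(im[120:280,220:420],(400,320))]))
```

```text
t 3.75 pos [0.5279 0.0312 0.1309] F [ 0.291   0.3857 -0.422 ] w 0.7487739462148982 joints [-0.5633  0.4336  0.5453  1.9668 -0.3024  0.8212 -0.0004]
Rt x [0.1493 0.9888 0.    ] z [-0.0001  0.     -1.    ] rel/.06 [-0.0019  0.0105 -0.0019]
t 3.85 pos [0.5279 0.0313 0.1309] F [ 0.4533 -0.1454  0.4003] w 0.7498921338389944 joints [-0.5634  0.4335  0.5453  1.9668 -0.3024  0.8212 -0.0004]
Rt x [0.1491 0.9888 0.0001] z [-0.      0.0001 -1.    ] rel/.06 [-0.0039  0.0107 -0.0014]
expect [320.6934 271.5046]
```

View pics/c3.png

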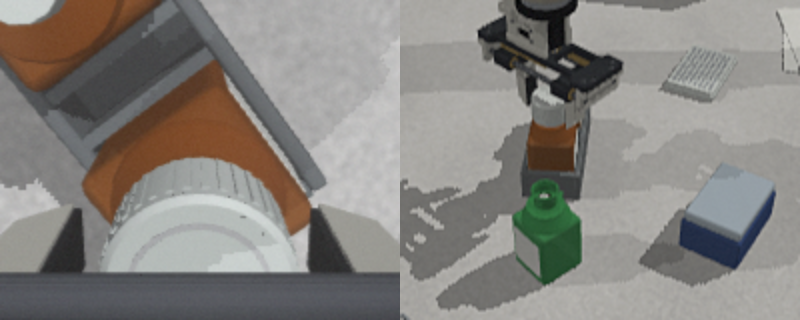

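The crop shows the cap centred at column 320.7, matching the expected 320.7, and evenly placed between the fingers. I'll grip it and then press.

Emit:
{"api": "jog_arm", "payload": {"moves": [{"xyz": [0, 0, 0], "twist": [0, 0, 0], "grip": 1}, {"xyz": [0, 0, 0], "twist": [0, 0, 0], "grip": 1}, {"xyz": [0, 0, 0], "twist": [0, 0, 0], "grip": 1}, {"xyz": [0, 0, 0], "twist": [0, 0, 0], "grip": 1}], "force": 50}}

```text
clock: 4.4
position: [0.5281, 0.0312, 0.131]
ee_rot: [2.381, 2.049, 0.0]
force: [1.2, 0.7, -1.0]
width: 0.56
```

Emit:
{"api": "jog_arm", "payload": {"moves": [{"xyz": [0, 0, 0.03], "twist": [0, 0, 0], "grip": 1}, {"xyz": [0, 0, 0.06], "twist": [0, 0, 0], "grip": 1}, {"xyz": [0, 0, 0.092], "twist": [0, 0, 0], "grip": 1}, {"xyz": [0, 0, 0.092], "twist": [0, 0, 0], "grip": 1}, {"xyz": [0, 0, 0.092], "twist": [0, 0, 0], "grip": 1}]}}

```text
clock: 5.03
position: [0.5288, 0.0313, 0.1262]
ee_rot: [2.381, 2.049, 0.003]
force: [0.4, 0.1, 9.7]
width: 0.559
```

```bash
python3 -c "
from h import *
rel([.5285,.031,.1255])"
```

```text
t 5.025 pos [0.5288 0.0313 0.1262] F [0.3908 0.106  9.7291] w 0.5590799170020652 joints [-0.5591  0.4403  0.5411  1.9706 -0.3087  0.8095  0.0052]
Rt x [0.1492 0.9888 0.0008] z [ 0.0018  0.0005 -1.    ] rel/.06 [-0.0049 -0.004   0.0124]
```

Measured 4.8 mm and 9.7 N, so I'll press about 0.9 mm more and then check.

Emit:
{"api": "jog_arm", "payload": {"moves": [{"xyz": [0, 0, 0.015], "twist": [0, 0, 0], "grip": 1}, {"xyz": [0, 0, 0.015], "twist": [0, 0, 0], "grip": 1}]}}

```text
clock: 5.28
position: [0.5288, 0.0312, 0.1254]
ee_rot: [2.381, 2.049, 0.003]
force: [0.0, 0.1, 11.2]
width: 0.56
```

Emit:
{"api": "jog_arm", "payload": {"moves": [{"xyz": [0, 0, 0.003], "twist": [0, 0, -0.4], "grip": 1}, {"xyz": [0, 0, 0.003], "twist": [0, 0, -0.9], "grip": 1}, {"xyz": [0, 0, 0.003], "twist": [0, 0, -1.4], "grip": 1}, {"xyz": [0, 0, 0.003], "twist": [0, 0, -1.9], "grip": 1}, {"xyz": [0, 0, 0.003], "twist": [0, 0, -1.9], "grip": 1}]}}

```text
clock: 5.9
position: [0.5289, 0.0314, 0.1254]
ee_rot: [2.008, 2.415, 0.003]
force: [-1.3, -1.1, 11.9]
width: 0.562
```

Run:
```python
from h import *
rel([.5288,.0312,.1254]); print(arm.observe()["ft_torque"])
w=arm.get_image("wrist"); cv2.imwrite("pics/w4.png",w); cv2.imwrite("pics/c4.png",cv2.resize(w[130:290,200:440],None,fx=3,fy=3))
```

```text
t 5.9 pos [0.5289 0.0314 0.1254] F [-1.2585 -1.0988 11.9367] w 0.5619750102393778 joints [-0.4931  0.4281  0.4481  1.9663 -0.2547  0.7993  0.2815]
Rt x [-0.1822  0.9833  0.0005] z [ 0.0021  0.0009 -1.    ] rel/.06 [-0.0025 -0.0017 -0.0006]
[-0.1368  0.1996  0.0295]
```

View pics/c4.png

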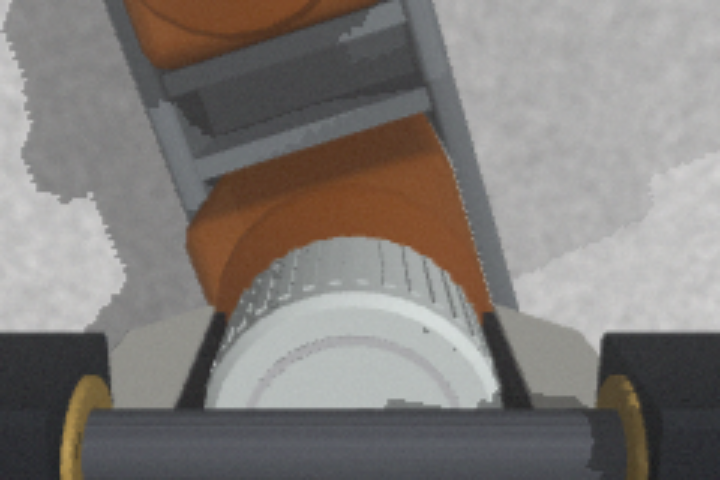

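The black marks on the cap are at the same wrist pixel as before (342,238) while the bottle appears rotated, so the cap is turning with the gripper under low torque. Continuing the twist.

Emit:
{"api": "jog_arm", "payload": {"moves": [{"xyz": [0, 0, 0], "twist": [0, 0, -0.6], "grip": 1}, {"xyz": [0, 0, 0], "twist": [0, 0, -1.2], "grip": 1}, {"xyz": [0, 0, 0], "twist": [0, 0, -1.8], "grip": 1}, {"xyz": [0, 0, 0], "twist": [0, 0, -2.4], "grip": 1}, {"xyz": [0, 0, 0], "twist": [0, 0, -2.4], "grip": 1}]}}

```text
clock: 6.58
position: [0.5289, 0.0313, 0.1254]
ee_rot: [1.462, 2.779, 0.003]
force: [-0.0, 0.8, 11.8]
width: 0.561
```

Emit:
{"api": "jog_arm", "payload": {"moves": [{"xyz": [0, 0, 0], "twist": [0, 0, -0.6], "grip": 1}, {"xyz": [0, 0, 0], "twist": [0, 0, -1.2], "grip": 1}, {"xyz": [0, 0, 0], "twist": [0, 0, -1.8], "grip": 1}, {"xyz": [0, 0, 0], "twist": [0, 0, -2.3], "grip": 1}, {"xyz": [0, 0, 0], "twist": [0, 0, -2.3], "grip": 1}]}}

```text
clock: 7.2
position: [0.5287, 0.0314, 0.1253]
ee_rot: [0.879, 3.015, 0.002]
force: [-1.4, 0.0, 12.4]
width: 0.559
```

Run:
```python
from h import *
rel([.5288,.0312,.1254]); s=arm.observe(); print(s["ft_torque"])
x=R.from_rotvec(s["ee_rot"]).as_matrix()[:,0]; print("turned",np.arctan2(x[1],x[0])-np.arctan2(.9888,.1492))
w=arm.get_image("wrist"); cv2.imwrite("pics/w5.png",w); cv2.imwrite("pics/c5.png",cv2.resize(w[130:290,200:440],None,fx=3,fy=3))
```

```text
t 7.2 pos [0.5287 0.0314 0.1253] F [-1.3712  0.0282 12.4378] w 0.5589860551848719 joints [-0.3329  0.4095  0.2295  1.9536 -0.1285  0.7904  0.9723]
Rt x [-0.8434  0.5373 -0.0011] z [ 0.0017  0.0007 -1.    ] rel/.06 [-0.0035 -0.001  -0.0014]
[-0.0671  0.2268  0.0877]
turned 1.153318206926421
```

View pics/c5.png

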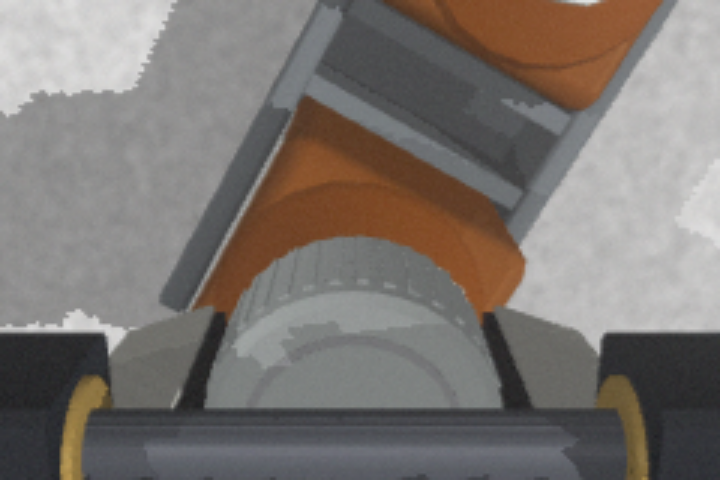

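The measured turn is 1.153 rad with no residual torque, and the picture shows the bottle still in its well and the cap still in the pads. I'll start the lift gently.

Emit:
{"api": "jog_arm", "payload": {"moves": [{"xyz": [0, 0, -0.05], "twist": [0, 0, 0], "grip": 1}, {"xyz": [0, 0, -0.1], "twist": [0, 0, 0], "grip": 1}, {"xyz": [0, 0, -0.15], "twist": [0, 0, 0], "grip": 1}, {"xyz": [0, 0, -0.2], "twist": [0, 0, 0], "grip": 1}, {"xyz": [0, 0, -0.2], "twist": [0, 0, 0], "grip": 1}]}}

```text
clock: 7.88
position: [0.5276, 0.0313, 0.1362]
ee_rot: [-0.881, -3.015, 0.0]
force: [-0.4, -0.3, -0.5]
width: 0.562
```

The force is only −0.5 N, so the cap is free and the bottle is not being lifted. Raising it to the final height.

Emit:
{"api": "jog_arm", "payload": {"moves": [{"xyz": [0, 0, -0.25], "twist": [0, 0, 0], "grip": 1}, {"xyz": [0, 0, -0.6], "twist": [0, 0, 0], "grip": 1}, {"xyz": [0, 0, -0.95], "twist": [0, 0, 0], "grip": 1}, {"xyz": [0, 0, -1.22], "twist": [0, 0, 0], "grip": 1}, {"xyz": [0, 0, -1.22], "twist": [0, 0, 0], "grip": 1}]}}

```text
clock: 8.5
position: [0.5287, 0.0314, 0.2109]
ee_rot: [0.88, 3.013, 0.002]
force: [-0.4, 0.2, -1.1]
width: 0.562
```

Emit:
{"api": "jog_arm", "payload": {"moves": [{"xyz": [0, 0, 0], "twist": [0, 0, 0], "grip": 1}, {"xyz": [0, 0, 0], "twist": [0, 0, 0], "grip": 1}, {"xyz": [0, 0, 0], "twist": [0, 0, 0], "grip": 1}]}}

```text
clock: 8.88
position: [0.5276, 0.0312, 0.209]
ee_rot: [-0.881, -3.015, 0.001]
force: [-0.1, 0.2, -0.2]
width: 0.566
```

Run:
```python
from h import *
rel([.5287,.0313,.2098])
w=arm.get_image("wrist"); im=arm.get_image("scene"); t=arm.get_image("top")
cv2.imwrite("pics/scene6.png",im)
cv2.imwrite("pics/c6.png",np.hstack([cv2.resize(im[100:260,230:390],(400,400),interpolation=cv2.INTER_CUBIC),cv2.resize(w[80:330,195:445],(400,400))]))
a=cv2.imread("pics/scene0.png")
# undisturbed? low-bottle/rack/green/tip box diffs in scene
for n,(x0,x1,y0,y1) in dict(green=(270,315,205,265),tip=(355,412,200,255),plate=(350,395,140,172),wire=(110,250,275,390)).items():
    print(n,np.abs(a[y0:y1,x0:x1].astype(int)-im[y0:y1,x0:x1]).mean())
```

```text
t 8.875 pos [0.5276 0.0312 0.209 ] F [-0.0526  0.1597 -0.2057] w 0.5663636809350858 joints [-0.3586  0.3069  0.2545  1.8612 -0.0912  0.9858  0.9374]
Rt x [-0.8427  0.5384  0.0007] z [-0.001  -0.0002 -1.    ] rel/.06 [-0.0143  0.0105 -0.014 ]
green 4.132469135802469
tip 6.2367889420521
plate 10.717361111111112
wire 6.416086956521739
```

View pics/c6.png

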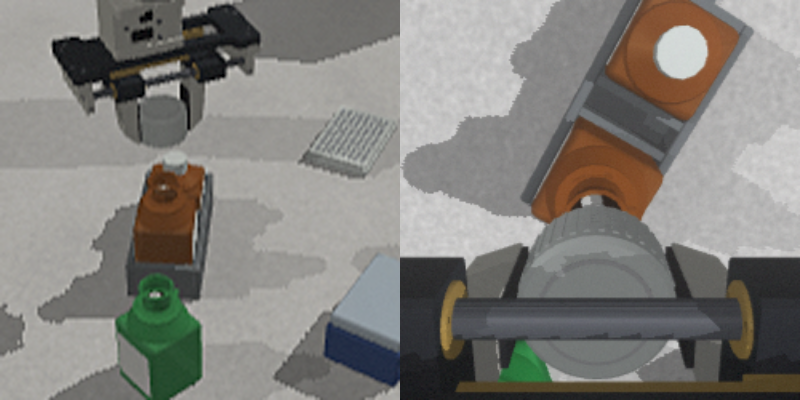

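The cap is held level in the gripper, and the open amber mouth is at scene pixel (296,174). The bottle is seated in its rack and its neighbours are in place. One quick check of the mouth position, then I hand in.

Run:
```python
from h import *
print("mouth",onz("scene",(295.7,173.7),.137))
s=arm.observe(); print(s["position"],s["width"]*92,s["clock"])
print(arm.sign_off())
```

```text
mouth [0.5348 0.021  0.137 ]
[0.5278 0.0313 0.2093] 51.227681417839776 9.025
the job is handed in; nothing more can be done
None
```

I opened the taller bottle and handed the job in at about 9 s. The gripper is holding the cap level, about 59 mm above the mouth, still gripping at 50 N.

- **Press and twist:** the cap was pressed about 5.6 mm at 11–12 N, then turned 1.15 rad anticlockwise with low torque throughout.
- **Lift:** the cap came straight up with almost no load at the wrist, about −0.5 N, so the bottle was not lifted with it. The gripper opening is 51–52 mm, which fits the cap.
- **Surroundings:** the last picture shows the bottle open and standing in its well, with the low bottle beside it and the green decoy standing. The pixel comparison with the starting picture showed differences I didn't follow up (well plate 10.7 grey levels, wire rack 6.4, tip box 6.2, green bottle 4.1). They may only be changed shadows. I did not measure the neighbours' positions.
- **Check that disagreed:** a rough estimate of the mouth from one eyeballed scene pixel came out at (0.535, 0.021), about 12 mm from the cap axis at (0.528, 0.031). I trust the axis more. It comes from the top and wrist views, the 96 mm bottle spacing, and a lift that stayed within about 1 mm sideways. I did not resolve the difference before handing in.

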